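# Open the push-and-turn cap of the desk cleaner bottle

## Robot

A 6-joint arm with a two-finger parallel gripper is mounted at the origin on the work surface. World frame = base frame: x ahead of the robot, y to its left, z up, the work surface at z = 0. Lengths are in m, angles in rad, forces in N, time in s.
With the tool pointing down it reaches from about 0.3 to 0.775 m from the base axis. Payload 14.6 kg.
Tool frame: the origin (TCP) lies midway between the tips of the shut fingers; the grasp point (between the pads) lies 19 mm behind it; x points along the fingers, z is the direction in which the jaws open and shut, and the axes are right-handed (so a half turn about x gives the same grasp; the last joint's range is limited). The gripper opens to 94 mm and grips with 3 to 60 N. Pads are 16 mm wide; open, the fingers measure 119 mm over their backs; the gripper's body (75 mm by 177 mm) begins 78 mm behind the grasp point.
Start: joints at [-1.369, 0.3, 1.521, -0, 1.321, -0.067], TCP at [0.146, -0.53, 0.205] pointing down, gripper open.
Joint ranges: [-3.03, 3.03], [-0.79, 2.21], [0.23, 2.52], [-1.04, 4.18], [0, 3.07], [-2.55, 2.55]. Speed limits (rad/s): [2.22, 2.22, 2.57, 3.14, 3.14, 3.14].

## Interface

Orientations are given as a 3x3 rotation matrix whose columns are the frame's x, y, z axes.
In Python, from cell import manip gives the robot as it stands.
- The arm moves only by the tool servo_tool, never from a script. Its argument "steps" is a list of rows, each a list of 7 numbers: the shift along the world's x, y, z in mm, then the turn, a rotation vector about the world's x, y, z in degrees, then the closure, from -1 (fully open) to 1 (shut). A call has 1 to 8 rows; each row shifts and turns the commanded pose from where the row before left it; what a row does not reach is not made up. A row lasts 1/8 s, in which the tool goes at most 62.5 mm and 10.7 degrees, less where a joint would pass 70% of its speed; a pose out of reach is approached as far as the arm can. A call is refused whole if a number of a shift passes 62.5 or a number of a turn 10.7, either way. A call with a gripper value outside its range is refused whole. The fingers move at their own pace and stop on an object; "force" is the grip in N (left out, the last holds). Time passes only in rows, so rows that do not move let the fingers close. It gives the time, the measured TCP pose, the force and the opening at its end, in the units of the state.
- manip.observe(): the state, without advancing time (a new reading comes with each control period).
- manip.read_camera(name): name is "side" or "top"; returns a dict with "img" (384x512x3 uint8, red, green, blue), "K" (3x3 intrinsics, pixels), "distortion" ([k1, k2, p1, p2, k3] as OpenCV has them; the pictures are not rectified), "R" (3x3) and "t" (3): a world point X has camera coordinates R X + t. Camera axes: x right, y down, z forward; pixel columns grow to the right and rows downward; lengths in m; the calibration is good to about 2 mm. A picture is of the moment at which its call begins. There is no depth.
- manip.sign_off(): hands the job in, once; it reports no verdict.
The state is a dict: "time": time; "q": joint angles; "qvel": joint speeds; "tau": joint torques, N m; "tool_pos": TCP position; "tool_rot": TCP orientation; "force": force on the tool from outside, world axes, zero at the start; "torque": the same for the moment, N m; "finger_gap": finger opening in m.
Only numpy, scipy, OpenCV 4.12 (cv2) and the standard library are available. Lean on these libraries where they do the work, as an engineer would, in place of code of your own. Each camera call takes 0.05 s, during which the arm holds its last target. There are 200 camera calls.

## Task

The cleaner bottle clamped to the office desk has an orange child-safety cap: grip the cap, press it down, and while it is pressed turn it counter-clockwise (seen from above) until it comes free. Lift the cap off and finish holding it in the gripper, still and the right way up, straight above the bottle and about 8 cm clear of its mouth; do not put it down or let go. Leave the flask, the mouse, the note pad and the stapler where they are.

Things in the scene. Friction and masses are not known exactly. Their poses are not given: they have to be found in the camera images.
- bottle: White round bottle, blue band, 76 mm diameter, in a dark steel bracket (base 110 x 110 mm) screwed to the desk: it never moves. Origin on its axis at desk level, z up, any yaw. Shoulder slopes from 84 to 100 mm above the desk; neck 30 mm wide above it. On the shoulder a red dot at the bottle's +x side marks the locked direction, a green dot 70 degrees counter-clockwise of it an open one.
- bottle_mouth (a point): Centre of the bottle's mouth, on its axis 139 mm above the desk, hidden under the cap at the start. A sprung grey disc, 22 mm wide, stands up to 7.5 mm out of it and pushes the cap up: about 6 N to start moving it and 1 N more for each mm.
- cap: Orange ribbed safety cap, loose, 57 mm outside diameter, 36 mm high, about 50 g; 16 flat sides, centred on its +x and every 22.5 degrees. Origin at the centre of its lower rim, z up, white stripe on top along +x. It starts locked on the bottle's axis, origin 114.5 mm above the desk, stripe towards the red dot within 3 degrees; unpressed it turns no more than about 8 degrees and cannot be lifted.
- cap_top (a point): Centre of the cap's flat top, 36 mm above its origin. Pressed 4 to 8 mm down (8 is the end; 6 is good) the cap turns counter-clockwise. After about 40 degrees it leaves the catches, may spring up to its first height and can be lifted straight off anywhere between 45 and 135 degrees; 70 is good. Radial play on the neck 2 mm.
- flask: Bystander: rose-coloured steel flask, 64 mm diameter, 165 mm high, standing loose. Origin at the centre of its underside.
- mouse: Bystander: black computer mouse, 105 x 60 x 34 mm, loose. Origin at the centre of its underside, x along its length.
- notes: Bystander: yellow pad of sticky notes, 76 x 76 x 30 mm, loose. Origin at the centre of its underside.
- stapler: Bystander: red and grey stapler, 140 x 36 x 47 mm, loose. Origin at the centre of its underside, x along its length.
There are look-alikes about, which are no part of the job. Of the things that look like the bottle, take the one that is nearest to the robot's base at the start.

How it is judged:
By the outcome, as a careful person would: the job done as asked, in the order asked, and still so for the second after the job is handed in, while the arm keeps its last pose, push and grip.
It also fails if it takes over 35 s, if anything falls off the work surface, if the arm or the gripper's body presses on something with over 40 N, if the wrist force passes 120 N, or if a joint passes its speed limit or range.

## Working session

There is one attempt and no reset: what is moved stays moved. The work goes in short steps, Python scripts to look and compute and a tool call to move; the robot and the scene stay as the last step left them, time stands still between calls to the robot, and variables do not carry over. Pictures are saved under pics/ and viewed, about 8 in all and at most 12, crops included, and the job is handed in when it is done.

Besides the shell and the picture viewer there is one more tool, called after "Emit:" by a JSON object that holds its "api" and its "payload", one argument or row to a line. servo_tool: Moves the arm, as the interface text tells. Its arguments: {"type":"object","properties":{"steps":{"type":"array","items":{"type":"array","items":{"type":"number"}}},"force":{"type":"number"}},"required":["steps"]}

```bash
mkdir -p pics; cat > h.py <<'E'
import numpy as np, cv2
from cell import manip
def snap(n,tag,crop=None,s=1):
    c=manip.read_camera(n); cv2.imwrite(f'pics/{tag}_raw.png',c['img'][:,:,::-1])
    np.savez(f'pics/{tag}.npz',**{k:np.array(c[k]) for k in('K','distortion','R','t')})
    im=c['img'][:,:,::-1]
    if crop: x0,y0,x1,y1=crop; im=im[y0:y1,x0:x1]
    cv2.imwrite(f'pics/{tag}.png',cv2.resize(im,None,fx=s,fy=s,interpolation=cv2.INTER_CUBIC)); return c
def ray(c,uv):
    p=cv2.undistortPoints(np.array([[uv]],float),c['K'],c['distortion'])[0,0]
    d=c['R'].T@np.array([p[0],p[1],1]); return -c['R'].T@c['t'], d/np.linalg.norm(d)
def atz(c,uv,z):
    o,d=ray(c,uv); return o+d*(z-o[2])/d[2]
def tri(c1,a,c2,b):
    o,d=ray(c1,a);p,e=ray(c2,b)
    s=np.linalg.lstsq(np.c_[d,-e],p-o,rcond=None)[0]
    x=o+d*s[0];y=p+e*s[1]; return (x+y)/2,np.linalg.norm(x-y)
def proj(c,X):
    return cv2.projectPoints(np.array(X,float).reshape(-1,3),cv2.Rodrigues(c['R'])[0],c['t'],c['K'],c['distortion'])[0][:,0]
def load(tag): return dict(np.load(f'pics/{tag}.npz'))
E
python3 - <<'E'
from h import *
a=snap('top','t0',s=1.5);b=snap('side','s0',s=1.5)
for c in(a,b): print(-c['R'].T@c['t'],c['K'][0,0])
print(manip.observe())
E
```

```text
[0.45066105 0.01981101 1.00716365] 350.61751534896536
[0.24883951 0.40909489 0.67031213] 386.6843886189365
{'time': 0.1, 'q': array([-1.36860151e+00,  3.00409082e-01,  1.52147116e+00,  1.04417302e-05,
        1.32069286e+00, -6.66165804e-02]), 'qvel': array([ 4.40494002e-05, -3.19328946e-03, -2.90714289e-03,  2.81857492e-03,
       -8.87356577e-04,  9.65329590e-04]), 'tau': array([ 1.75032539e-03, -5.32638001e+01, -3.53281438e+01,  7.09602982e-02,
        2.34677747e-02, -6.29976080e-05]), 'tool_pos': array([ 0.14602013, -0.53004052,  0.20496685]), 'tool_rot': array([[-1.86982758e-04,  9.64087948e-01,  2.65583119e-01],
       [ 9.62506289e-04,  2.65583175e-01, -9.64087471e-01],
       [-9.99999519e-01,  7.53576886e-05, -9.77600188e-04]]), 'force': array([-0.79729858,  0.24175689, -1.16753784]), 'torque': array([0.01455713, 0.02085584, 0.00035269]), 'finger_gap': 0.09392023430584233}
```

View pics/t0.png

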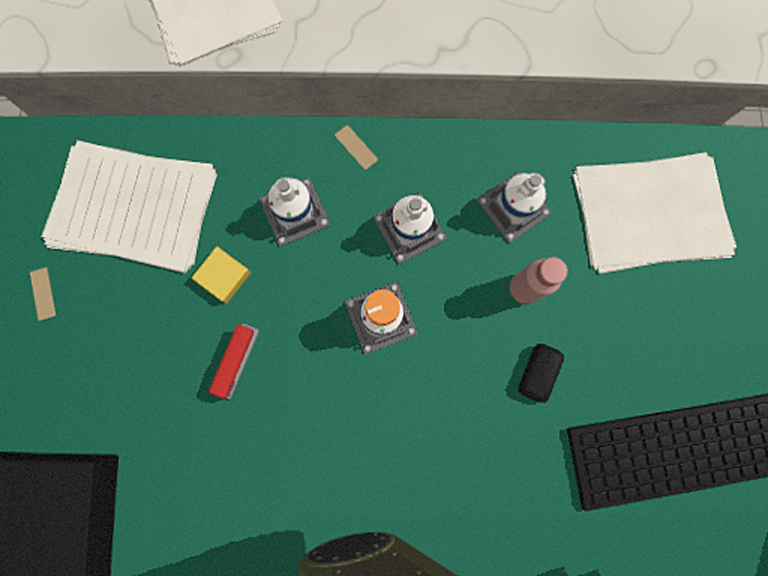

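View pics/s0.png

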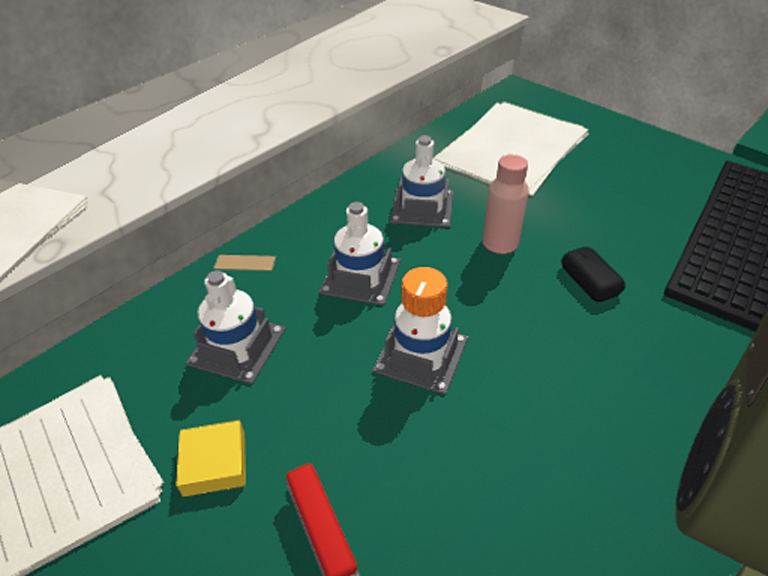

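The top view shows the capped bottle nearest the base, with its cap top at about (382,307) in the 1.5x picture, i.e. (255,205) raw, and the stripe pointing left. In the side view the cap top is at about (425,282), or (283,188) raw. The flask and mouse are to its right, the stapler and notes to its left. Next I'll enlarge both.

```bash
python3 - <<'E'
import cv2,numpy as np
a=cv2.imread('pics/t0_raw.png')[183:243,222:282]; b=cv2.imread('pics/s0_raw.png')[170:265,240:320]
f=lambda i,s:cv2.resize(i,None,fx=s,fy=s,interpolation=cv2.INTER_CUBIC)
A=f(a,6);B=f(b,5)
o=np.zeros((480,780,3),np.uint8);o[:360,:360]=A;o[:475,370:770]=B;cv2.imwrite('pics/z0.png',o)
# orange masks
for n in('t0','s0'):
    h=cv2.cvtColor(cv2.imread(f'pics/{n}_raw.png'),cv2.COLOR_BGR2HSV)
    m=cv2.inRange(h,(6,150,120),(20,255,255));k,l,s,c=cv2.connectedComponentsWithStats(m)
    print(n,[(s[i],c[i]) for i in range(1,k) if s[i][4]>100])
E
```

```text
t0 [(array([244, 193,  22,  24, 382], dtype=int32), array([255.10732984, 204.38219895]))]
s0 [(array([268, 178,  30,  33, 798], dtype=int32), array([282.36716792, 193.95238095]))]
```

View pics/z0.png

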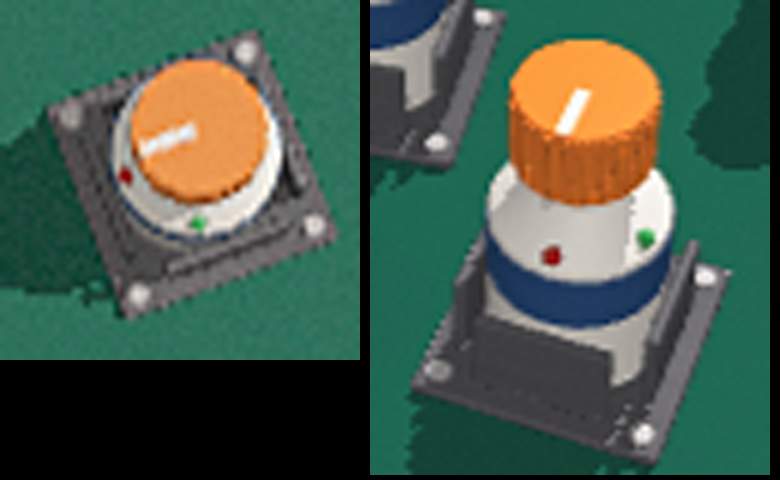

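Left crop: cap top ellipse centred at about (199,129), stripe from (195,132) out to (140,150), red dot (125,175), green dot (198,223). Right crop: top ellipse centred at about (585,93), stripe from (587,90) to (565,134).

```bash
python3 - <<'E'
from h import *
t=load('t0');s=load('s0')
T=lambda x,y:(222+(x+.5)/6-.5,183+(y+.5)/6-.5)
S=lambda x,y:(240+(x-370+.5)/5-.5,170+(y+.5)/5-.5)
p=lambda *a:print(np.round(a[0],4),*a[1:])
p(*tri(t,T(199,129),s,S(585,93)))
a,_=tri(t,T(195,132),s,S(587,90));b,_=tri(t,T(140,150),s,S(565,134));p(a);p(b)
i=atz(t,T(195,132),.1505);o=atz(t,T(140,150),.1505);p(i);p(o);d=o-i;print('top yaw',np.degrees(np.arctan2(d[1],d[0])))
i=atz(s,S(587,90),.1505);o=atz(s,S(565,134),.1505);p(i);p(o);d=o-i;print('side yaw',np.degrees(np.arctan2(d[1],d[0])))
r,_=tri(t,T(125,175),s,S(552,256));g,_=tri(t,T(198,223),s,S(646,238));p(r);p(g)
c=(atz(t,T(199,129),.1505)+atz(s,S(585,93),.1505))/2;p(c)
for q in(r,g):print(np.degrees(np.arctan2(*(q-c)[1::-1])))
for n,uv in dict(flask=(552,271),mouse=(542,373),notes=(221,274),stap=(234,362)).items(): p(atz(t,(uv[0]/1.5,uv[1]/1.5),{'flask':.165}.get(n,.03)),n)
E
```

```text
[ 0.5775 -0.0021  0.1482] 0.0004984473391362788
[ 5.755e-01 -4.000e-04  1.525e-01]
[0.5677 0.0219 0.151 ]
[ 5.757e-01 -5.000e-04  1.505e-01]
[0.5681 0.0221 0.1505]
top yaw 108.65895049241634
[ 0.5768 -0.0019  0.1505]
[0.5677 0.0214 0.1505]
side yaw 111.219350556065
[0.5657 0.0289 0.0885]
[ 0.5446 -0.0033  0.0882]
[ 0.5766 -0.0011  0.1505]
109.99793634237852
-176.05067790500132
[ 0.6354 -0.2832  0.165 ] flask
[ 0.4711 -0.3026  0.03  ] mouse
[0.654  0.3003 0.03  ] notes
[0.4888 0.2672 0.03  ] stap
```

The cap axis is at about (0.577, -0.001), its top at 0.150, and the stripe yaw is about 110°. The jaw axis is at -74.6°, so turning it to -70° (= 110° mod 180) puts the pads on two opposite flats. That leaves 70° of counter-clockwise turn, with the wrist ending near its middle. Moving to hover.

Emit:
{"api": "servo_tool", "payload": {
  "steps": [
    [36,44,2,0,0,0.4,-1],
    [36,44,2,0,0,0.4,-1],
    [36,44,2,0,0,0.4,-1],
    [36,44,2,0,0,0.4,-1],
    [36,44,2,0,0,0.4,-1],
    [36,44,2,0,0,0.4,-1],
    [36,44,2,0,0,0.4,-1],
    [36,44,0,0,0,0.4,-1]
  ]
}}

```text
time: 1.1
tool_pos: [0.4349, -0.1766, 0.2195]
tool_rot: [[0.0, 0.948, 0.319], [-0.0, 0.319, -0.948], [-1.0, 0.0, 0.0]]
force: [0.2, -0.5, 0.6]
finger_gap: 0.0935
```

Emit:
{"api": "servo_tool", "payload": {
  "steps": [
    [36,44,0,0,0,0.4,-1],
    [36,44,0,0,0,0.4,-1],
    [36,44,0,0,0,0.4,-1],
    [35,45,0,0,0,0.2,-1],
    [0,0,0,0,0,0,-1],
    [0,0,0,0,0,0,-1]
  ]
}}

```text
time: 1.85
tool_pos: [0.5767, -0.0015, 0.219]
tool_rot: [[-0.001, 0.94, 0.342], [-0.0, 0.342, -0.94], [-1.0, -0.001, -0.0]]
force: [-0.1, -0.6, 0.6]
finger_gap: 0.0941
```

```bash
python3 - <<'E'
from h import *
o=manip.observe();print(o['time'],o['tool_pos'].round(4),o['tool_rot'].round(3),o['q'].round(2),o['finger_gap'])
print(np.degrees(np.arctan2(o['tool_rot'][1,2],o['tool_rot'][0,2])))
a=snap('side','s1',(225,90,340,240),4)
E
```

```text
1.85 [ 0.5767 -0.0015  0.219 ] [[-0.001  0.94   0.342]
 [-0.     0.342 -0.94 ]
 [-1.    -0.001 -0.   ]] [-0.07  0.35  1.42 -0.    1.37  1.16] 0.09407180450863699
-69.9863592234968
```

View pics/s1.png

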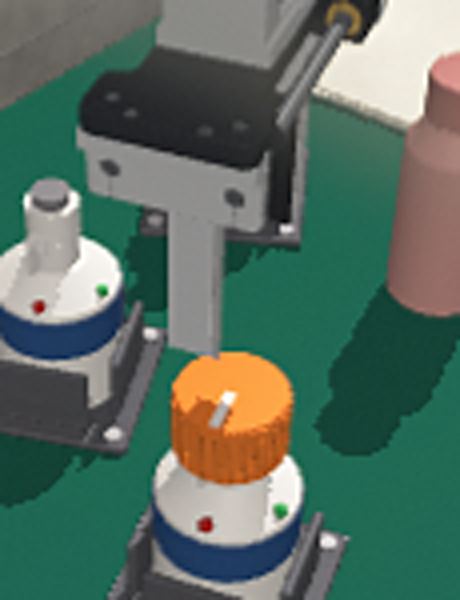

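The gripper hovers behind and above the cap, with the near finger's tip at crop (170–218, 350). The cap is undisturbed at (232,392) and its stripe still points to the red dot. I'll check the fingertip's projection against the reported pose.

```bash
python3 - <<'E'
from h import *
c=load('s1');P=np.array([.5767,-.0015,.219]);z=np.array([-.342,.94,0]);y=np.array([.94,.342,0])
for r in(.047,.0595):
  for k in(-.008,.008): print(r,k,((proj(c,P+r*z+k*y)[0]-[225,90])*4+1.5).round(0))
# cap top rim predicted
th=np.radians(np.arange(0,360,5));X=np.c_[.577+.0285*np.cos(th),-.001+.0285*np.sin(th),0*th+.1505]
u=(proj(c,X)-[225,90])*4+1.5;print(u.min(0),u.max(0))
t=load('t0');u=(proj(t,X)-[222,183])*6+2.5;print(u.min(0),u.max(0))
E
```

```text
0.047 -0.008 [217. 355.]
0.047 0.008 [182. 345.]
0.0595 -0.008 [207. 374.]
0.0595 0.008 [171. 364.]
[172.13320095 351.71047189] [291.89142618 435.90588147]
[126.99689155  60.68767895] [265.45166736 197.76426422]
```

The predictions match the picture within about a millimetre. Descending to TCP z ≈ 0.117 and gripping.

Emit:
{"api": "servo_tool", "payload": {
  "steps": [
    [0,0,-30,0,0,0,-1],
    [0,0,-30,0,0,0,-1],
    [0,0,-20,0,0,0,-1],
    [0,0,-12,0,0,0,-1],
    [0,0,-10,0,0,0,-1],
    [0,0,0,0,0,0,-1]
  ]
}}

```text
time: 2.65
tool_pos: [0.5769, -0.0015, 0.1173]
tool_rot: [[-0.0, 0.94, 0.342], [0.0, 0.342, -0.94], [-1.0, -0.0, -0.0]]
force: [-0.2, 0.4, -0.2]
finger_gap: 0.0938
```

Emit:
{"api": "servo_tool", "payload": {
  "steps": [
    [0,0,0,0,0,0,1],
    [0,0,0,0,0,0,1],
    [0,0,0,0,0,0,1],
    [0,0,0,0,0,0,1],
    [0,0,0,0,0,0,1],
    [0,0,0,0,0,0,1]
  ],
  "force": 25
}}

```text
time: 3.4
tool_pos: [0.5771, -0.0012, 0.1175]
tool_rot: [[0.0, 0.94, 0.342], [0.0, 0.342, -0.94], [-1.0, 0.0, 0.0]]
force: [0.3, 0.5, 0.4]
finger_gap: 0.0556
```

The gap of 55.6 mm equals the across-flats width (57·cos 11.25° = 55.9), and there is almost no side force. Now a firmer grip, then press 6 mm.

Emit:
{"api": "servo_tool", "payload": {
  "steps": [
    [0,0,0,0,0,0,1],
    [0,0,0,0,0,0,1],
    [0,0,-2,0,0,0,1],
    [0,0,-2,0,0,0,1],
    [0,0,-2,0,0,0,1],
    [0,0,0,0,0,0,1],
    [0,0,0,0,0,0,1]
  ],
  "force": 55
}}

```text
time: 4.28
tool_pos: [0.5772, -0.0012, 0.1123]
tool_rot: [[0.001, 0.94, 0.342], [-0.0, 0.342, -0.94], [-1.0, 0.001, 0.0]]
force: [-4.6, 0.1, 11.6]
finger_gap: 0.0554
```

The force of 11.6 N at 5.2 mm down matches the spring (6 + 5.2 N), so the cap is moving with the fingers. Going 1 mm deeper, easing x slightly, and starting to turn.

Emit:
{"api": "servo_tool", "payload": {
  "steps": [
    [-0.5,0,-1,0,0,0,1],
    [0,0,0,0,0,0,1],
    [0,0,0,0,0,5,1],
    [0,0,0,0,0,5,1],
    [0,0,0,0,0,5,1],
    [0,0,0,0,0,0,1]
  ]
}}

```text
time: 5.03
tool_pos: [0.5774, -0.0013, 0.1118]
tool_rot: [[0.003, 0.818, 0.575], [-0.0, 0.575, -0.818], [-1.0, 0.002, 0.002]]
force: [-0.6, -0.0, 11.4]
finger_gap: 0.0552
```

```bash
python3 - <<'E'
from h import *
o=manip.observe();print(o['time'],o['tool_pos'].round(4),o['force'].round(1),o['torque'].round(2),o['finger_gap'])
print(np.degrees(np.arctan2(o['tool_rot'][1,2],o['tool_rot'][0,2])))
E
```

```text
5.025 [ 0.5774 -0.0013  0.1118] [-0.6 -0.  11.4] [-0.07  0.07  0.11] 0.05524533120117778
-54.92112906319177
```

It has turned 15°, past the 8° lock play. The gap is steady and the torque is low, so I'll carry on to about 70°.

Emit:
{"api": "servo_tool", "payload": {
  "steps": [
    [0,0,0,0,0,6,1],
    [0,0,0,0,0,6,1],
    [0,0,0,0,0,6,1],
    [0,0,0,0,0,6,1],
    [0,0,0,0,0,6,1],
    [0,0,0,0,0,6,1],
    [0,0,0,0,0,6,1],
    [0,0,0,0,0,6,1]
  ]
}}

```text
time: 6.02
tool_pos: [0.5775, -0.0013, 0.1118]
tool_rot: [[0.003, 0.118, 0.993], [-0.0, 0.993, -0.118], [-1.0, 0.0, 0.003]]
force: [-0.4, 0.3, 10.9]
finger_gap: 0.0556
```

Emit:
{"api": "servo_tool", "payload": {
  "steps": [
    [0,0,0,0,0,6,1],
    [0,0,0,0,0,2,1],
    [0,0,0,0,0,0,1],
    [0,0,0,0,0,0,1]
  ]
}}

```text
time: 6.52
tool_pos: [0.5774, -0.0013, 0.1117]
tool_rot: [[0.003, -0.018, 1.0], [-0.0, 1.0, 0.018], [-1.0, -0.0, 0.003]]
force: [0.0, -0.5, 11.2]
finger_gap: 0.0555
```

```bash
python3 - <<'E'
from h import *
o=manip.observe();print(o['time'],o['tool_pos'].round(4),o['force'].round(1),o['torque'].round(2),o['finger_gap'])
print(np.degrees(np.arctan2(o['tool_rot'][1,2],o['tool_rot'][0,2])))
a=snap('side','s2',(225,110,340,260),4)
E
```

```text
6.525 [ 0.5774 -0.0013  0.1117] [ 0.  -0.5 11.2] [-0.11  0.01  0.04] 0.055466626063278554
1.004367395566304
```

View pics/s2.png

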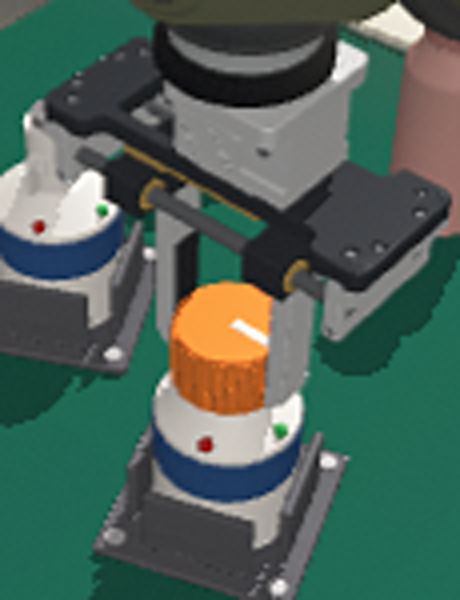

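The stripe now points to the green dot (stripe at (250,332), dot at (280,430)), so the cap turned with the jaws by about 70°. Lifting straight up.

Emit:
{"api": "servo_tool", "payload": {
  "steps": [
    [0,0,3,0,0,0,1],
    [0,0,4,0,0,0,1],
    [0,0,6,0,0,0,1],
    [0,0,10,0,0,0,1],
    [0,0,12,0,0,0,1],
    [0,0,15,0,0,0,1],
    [0,0,0,0,0,0,1]
  ]
}}

```text
time: 7.45
tool_pos: [0.5771, -0.0012, 0.162]
tool_rot: [[0.002, -0.018, 1.0], [-0.0, 1.0, 0.018], [-1.0, -0.0, 0.002]]
force: [-0.5, -0.3, -0.8]
finger_gap: 0.0556
```

Emit:
{"api": "servo_tool", "payload": {
  "steps": [
    [0,0,20,0,0,0,1],
    [0,0,20,0,0,0,1],
    [0,0,15,0,0,0,1],
    [0,0,6,0,0,0,1],
    [0,0,0,0,0,0,1],
    [0,0,0,0,0,0,1],
    [0,0,0,0,0,0,1],
    [0,0,0,0,0,0,1]
  ]
}}

```text
time: 8.45
tool_pos: [0.5765, -0.0012, 0.2212]
tool_rot: [[-0.0, -0.017, 1.0], [0.0, 1.0, 0.017], [-1.0, 0.0, -0.0]]
force: [-0.2, -0.7, -0.6]
finger_gap: 0.0557
```

```bash
python3 - <<'E'
from h import *
o=manip.observe();print(o['time'],o['tool_pos'].round(4),o['force'].round(1),o['torque'].round(2),o['finger_gap'],abs(o['qvel']).max())
a=snap('side','s3',(215,60,345,260),3)
u=(proj(a,[[.577,-.0013,.139],[.577,-.0013,.219],[.577,-.0013,.255]])-[215,60])*3+1;print(u.round(0))
th=np.radians(np.arange(0,360,5))
X=np.c_[.5775+.0285*np.cos(th),-.0013+.0285*np.sin(th),0*th]
for z in(.219,.255):
  u=(proj(a,X+[0,0,z])-[215,60])*3+1;print(z,u.min(0).round(0),u.max(0).round(0))
E
```

```text
8.45 [ 0.5765 -0.0012  0.2212] [-0.2 -0.7 -0.6] [-0.06 -0.01 -0.06] 0.05566473030892754 0.0022692383487326003
[[204. 397.]
 [208. 302.]
 [210. 254.]]
0.219 [159. 271.] [255. 334.]
0.255 [159. 224.] [259. 286.]
```

View pics/s3.png

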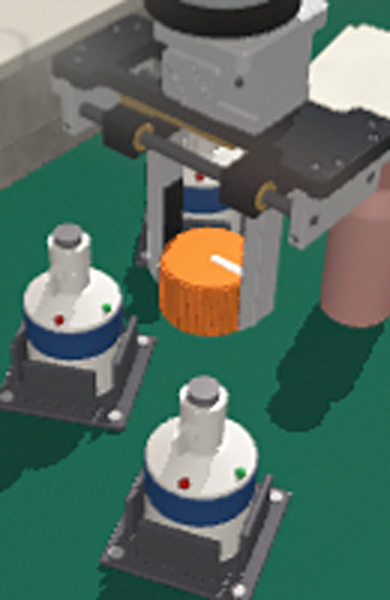

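The cap is off and held level: left edge at 159, lower rim at about 332 (predicted 334), upper edge at about 227. The bare mouth with its grey disc is below at (204,385). I'll check the bystanders numerically and hand in.

```bash
python3 - <<'E'
from h import *
c=snap('top','t4')['img'][:,:,::-1].astype(int);a=cv2.imread('pics/t0_raw.png').astype(int)
d=abs(a-c).max(2)
for n,(x,y) in dict(flask=(359,187),mouse=(361,249),notes=(147,183),stap=(156,241)).items(): print(n,np.percentile(d[y-25:y+25,x-22:x+22],[50,95,99]))
h=cv2.cvtColor(c.astype(np.uint8),cv2.COLOR_BGR2HSV);m=cv2.inRange(h,(6,150,120),(20,255,255));print('orange px',m.sum()//255)
o=manip.observe();print(o['time'],o['tool_pos'].round(4),o['finger_gap'])
print(manip.sign_off())
E
```

```text
flask [ 4.  9. 12.]
mouse [ 5.   14.   19.01]
notes [ 3. 10. 14.]
stap [38. 59. 66.]
orange px 0
8.55 [ 0.5765 -0.0012  0.2213] 0.05577650080864312
the job is handed in; nothing more can be done
None
```

```bash
python3 - <<'E'
import cv2,numpy as np
for n in('t0','t4'):
    h=cv2.cvtColor(cv2.imread(f'pics/{n}_raw.png'),cv2.COLOR_BGR2HSV)[205:275,125:185]
    m=((h[...,0]<8)|(h[...,0]>172))&(h[...,1]>150)&(h[...,2]>50);print(n,m.sum(),np.argwhere(m).mean(0))
E
```

```text
t0 626 [35.95367412 28.54632588]
t4 621 [35.72302738 28.7020934 ]
```

The orange cap is off the bottle. The gripper is holding it still and upright, straight above the mouth and about 8 cm clear of it. The job was handed in at 8.55 s.

- **Grip and press:** I gripped the cap on two opposite flats. Pressing it about 5.5 mm down met about 11 N, which fits the spring.
- **Turn and lift:** I turned it about 71° counter-clockwise, until its stripe pointed to the green dot, then lifted it straight up.
- **Last checks:**
  - **Cap:** the finger gap was steady at 55.7 mm. In the side view the lower rim is at about z = 0.219, on the bottle axis to within about 1–2 mm.
  - **Bystanders:** before and after pictures show the flask, mouse and note pad unchanged.
- **One check disagreed at first:** the stapler area looked different in the plain image comparison. Its red outline moved only about 0.3 pixel (under 1 mm), so the difference is most likely the arm's shadow.
- **Not confirmed from above:** the arm hides the cap in the top view, so its final place rests on the side view and the arm's reported pose.

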